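# Clamp a brake pad for filing with a hex key

### The arm

A 6-joint arm with a two-finger parallel gripper is mounted at the origin on a cart in front of the work surface, level with it; the furniture and walls round the work are solid. World frame = base frame: x ahead of the robot, y to its left, z up, the work surface at z = 0. Lengths are in m, angles in degrees, forces in N, time in s.
With the tool pointing down it reaches from about 0.35 to 0.875 m from the base axis. Payload 4.2 kg.
Tool frame: the origin (TCP) lies midway between the tips of the shut fingers; the grasp point (between the pads) lies 19 mm behind it; z points along the fingers, y is the line along which they close (so a half turn about z gives the same grasp; the last joint's range is limited). The gripper opens to 87 mm and grips with 3 to 60 N. Pads are 19 mm wide; open, the fingers measure 117 mm over their backs; the gripper's body (75 mm by 190 mm) begins 51 mm behind the grasp point.
Start: joints at [82.941, 22.042, 0.453, 0, -68.411, -14.817], TCP at [0.233, 0.58, 0.223] pointing down, gripper open.
Joint ranges: [-179.83, 179.83], [-69.29, 118.12], [-61.27, 80.66], [-181.25, 117.63], [-171.15, -9.14], [-177.46, 177.46]. Speed limits (degrees/s): [159.86, 159.86, 180, 180, 180, 180].

### API

Orientations are given as [roll, pitch, yaw] about the fixed x, y, z axes, in that order (R = Rz(yaw) Ry(pitch) Rx(roll)).
In Python, from workcell import env gives the robot as it stands. The module is installed in compiled form; this text tells all that it offers. Calls block until the motion is done:
- env.goto(position, orientation): joint-space move of the TCP to a pose.
- env.move_straight(position, rotation=None, rate=0.15, force_limit=None): straight line of the TCP; rotation=None keeps the orientation; rate is the mean speed in m/s. With force_limit (N) it stops when the force on the tool has changed by that much, and returns True; else False.
- env.set_joints(angles): joint-space move.
- env.gripper_to(opening, grasp_force=None): opening from 0.0 (shut) to 1.0 (fully open); grasp_force is the grip in N (None keeps the last); returns when the fingers have stopped.
- env.dwell(seconds).
- env.inverse_kinematics(position, orientation): joint angles nearest the present ones, or None.
- env.read_state(): the state.
- env.grab_frame(name): name is "side" or "top"; returns a dict with "image" (400x640x3 uint8, blue, green, red), "fx", "fy", "cx", "cy" (pixels), "position" and "orientation" of the camera in the world. Camera axes: x right, y up, looking along -z (the intrinsics and any distortion apply to the point x, -y, -z); pixel columns grow to the right and rows downward; lengths in m; the calibration is good to about 2 mm. A picture is of the moment at which its call begins. There is no depth.
A pose or a line that the arm cannot do raises env.Unreachable and nothing moves.
- env.close_job(): hands the job in; it is judged then, once.
Trained networks look in a picture, given as the dict that the camera call returned (one of the last four; its "shot" number tells which), for a name from the list of things; names that differ only in an ending like _2 or _b are one class to them, and where a whole thing is asked for, a point or a joint stands for the part that bears it (a point fixed in the world has none). Each returns a list of dicts, best first, with "score" (0 to 1); they miss things now and then, are a little off and sometimes report something else, mostly with a low value. They report only what shows in the picture. A call takes as long as a camera call. They do not tell look-alikes from the thing itself.
- env.search_frame(picture, thing): "xyz" ([x, y, z] in m, in world coordinates, good to about 4 mm: the middle of the surface that is visible of it).
- env.trace(picture, thing): "mask" (400x640 bool, what is visible of it).
The state is a dict: "clock": time; "joint_positions": joint angles; "qvel": joint speeds; "joint_torque": joint torques, N m; "position": TCP position; "tool_rot": TCP orientation; "force": force on the tool from outside, world axes, zero at the start; "wrist_torque": the same for the moment, N m; "opening": opening from 0.0 (shut) to 1.0 (fully open); "finger_force": force on a finger pad.
Only numpy, scipy, OpenCV 4.12 (cv2) and the standard library are available. Lean on these libraries where they do the work, as an engineer would, in place of code of your own. Each camera call takes 0.05 s, during which the arm holds its last target. There are 200 camera calls.

### The job

Slide the brake pad on the clamping plate back, without lifting it, until it lies flat against the fence under the clamp foot. Then take the hex key from its stand, find the recessed hex socket of the clamp screw with it, and tighten the screw clockwise, in as many short turns as it takes, until it stops and the foot presses on the pad. Leave the key standing in the screw, and do not disturb the other things on the bench.

Things in the scene. Friction and masses are not known exactly. Their poses are not given: they have to be found in the camera images.
- fixture: Steel clamping fixture, fixed. Origin: on the bench under the middle of the fence's front face; x points from the pad side to the fence and clamp housing, z up. Base plate 175 x 130 x 10 mm (x -105 to +70, y +-65, top at z 10). Grey clamp housing x 10 to 63, y +-34, top z 56. Clamp arm, 26 mm wide, reaches over the fence to x -35; its top is at z 46 when raised (mm)
- fence_mid (a point): Middle of the fence's front face, at fixture x 0, y 0, z 15.5 mm. The fence is a steel bar along the fixture's y, 90 mm long, top at z 21 mm. With the pad square against it the pad's origin is at fixture x -21 mm
- screw_mouth (a point): Centre of the mouth of the screw's hex socket at fixture x +36, y 0, z 52 mm, recessed 4 mm in a 42 mm bore. Socket 26 mm across flats, 20 mm deep, 2 mm chamfer. The screw never rises; its angle varies and must be seen or felt: a misturned key stops on the rim, tip some 3 to 8 mm below the mouth, and drops in within about 9 degrees of a fit (every 60). Axes are the fixture's, not the screw's
- clamp_arm (a joint): How far the screw has drawn the clamp arm down, m: 0 raised, 0.0065 at the screw's hard end stop. Falls 1.9 mm per radian of clockwise turn; starts between 0 and 0.0017, so 2.5 to 3.4 rad of turning are needed. The screw has 0.25 N m of friction and stays where it is left; the key has about 9 degrees of play in it either way
- clamp_foot: Round rubber foot, 15 mm diameter, under the end of the clamp arm at fixture x -20, y 0. Origin: centre of its underside (z 26.5 mm when raised). It is sprung: it meets the pad about 2 mm of arm travel before the end stop and then presses with up to about 10 N
- pad: Dark brake pad 42 x 84 x 12 mm lying on the fixture's plate in front of the fence, its long side roughly along the fence. Origin: centre of its underside; x along its 42 mm width, y along its 84 mm length
- hex_key: Steel hex key, upright in the stand. Origin: centre of its lower tip; z up. Hex shank 24 mm across flats, z 0 to 50 mm (lowest 4 mm stepped in to 20), flats square to its x and every 60 degrees; 44 mm round flange z 50 to 54; square grip head 34 x 34 mm, z 54 to 90, sides square to x and y. 0.25 kg. Bottomed in the screw its tip is at bench z 32 mm and it stands by itself
- key_stand: Wooden stand, fixed, 64 x 64 mm and 62 mm high with a foot 84 x 84 x 6 mm and a round blind hole of 31 mm in the top in which the key hangs by its flange (key's tip 12 mm above the bench). Origin: centre of its underside
- file: Flat file with wooden handle, 270 mm long, loose, a bystander. Origin: centre of its underside
- spare_pad: A second brake pad of the same shape lying on the bench itself, a bystander. Origin: centre of its underside
- piston: Bare metal piston, 60 mm diameter, 54 mm high, a bystander. Origin: centre of its underside
- block: Wooden packing block 45 x 120 x 35 mm, a bystander. Origin: centre of its underside
There are look-alikes about, which are no part of the job. What is shaped like the pad but blue or purple is not meant. There is more than one size of the hex_key; the one meant has the size given above.

How it is judged (in metres and radians):
On the way, in this order (a step that is already met when the one before it is completed fails the run):
1. the brake pad lies flat against the fence (x of pad in the frame of fixture above -0.024 m and angle between the x axis of pad and the x axis of fixture, either way round below 0.06 rad and y of pad in the frame of fixture between -0.025 and 0.025 m and z of pad in the frame of fixture below 0.013 m), for 0.2 s.
2. the key stands in the screw's hex socket (horizontal distance between hex_key and screw_mouth below 0.005 m and z of hex_key in the frame of fixture below 0.04 m and angle between hex_key's own z axis and vertical below 0.15 rad), for 0.2 s.
At the end, for the whole second after the job is handed in: Arm drawn down over 5.8 of 6.5 mm, foot presses the pad over 3 N; pad flat on the plate, within 3 mm of the fence, square within 0.06 rad, within 25 mm sideways of the middle; key at rest in the socket, within 5 mm of its axis, tip under 40 mm above the bench, upright within 0.15 rad (all of step 1 and all of step 2 and value of joint clamp_arm above 0.0058 m and contact force between clamp_foot and pad above 3 N and linear speed of each of hex_key, pad below 0.02 m/s); the robot touches nothing.
It fails at once if the pad is lifted more than 8 mm off the plate (z of pad in the frame of fixture above 0.018 m).
It fails at once if a bystander (file, spare pad, piston, wooden block) is moved more than 20 mm (distance of any of file, spare_pad, piston, block from where it was at the start of the episode above 0.02 m).
It also fails if it takes over 72 s, if anything falls off the work surface, if the arm or the gripper's body presses on something with over 40 N, if the wrist force passes 120 N, or if a joint passes its speed limit or range.

## Working session

There is one attempt and no reset: what is moved stays moved. The work goes in short steps, each a Python script; the robot and the scene stay as the last script left them, time stands still between calls to the robot, and variables do not carry over. Pictures are saved under pics/ and viewed, at most 10 in all, crops included, and the job is handed in when it is done.

```bash
mkdir -p pics
python3 - <<'E'
from workcell import env
import cv2,numpy as np,pickle
fs={}
for n in("side","top"):
    f=env.grab_frame(n);fs[n]=f;cv2.imwrite(f"pics/{n}0.png",f["image"])
    print(n,f["fx"],f["fy"],f["cx"],f["cy"],f["position"],f["orientation"],[k for k in f])
    for t in("fixture","pad","hex_key","key_stand","clamp_foot","screw_mouth","fence_mid","file","piston","block","clamp_arm"):
        try:print(t,[(np.round(d["xyz"],3).tolist(),round(d["score"],2)) for d in env.search_frame(f,t)][:5])
        except Exception as e:print(t,e)
pickle.dump(fs,open("f0.pkl","wb"))
print(env.read_state())
E
```

```text
side 420.79942098365524 420.79942098365524 324.3250298002882 205.40360034697463 [-0.21847446 -1.07432159  0.83609986] [ 60.74805724   0.67838199 -35.85762772] ['image', 'fx', 'fy', 'cx', 'cy', 'position', 'orientation', 'shot']
fixture [([0.57, -0.14, 0.014], 0.65), ([0.546, 0.153, 0.085], 0.35)]
pad [([0.524, 0.023, 0.005], 0.73), ([0.402, -0.001, 0.014], 0.68), ([0.507, -0.119, 0.016], 0.54)]
hex_key [([0.426, 0.099, 0.084], 0.73), ([0.542, 0.15, 0.083], 0.44)]
key_stand [([0.528, 0.142, 0.033], 0.58), ([0.57, -0.141, 0.012], 0.31)]
clamp_foot [([0.734, -0.055, 0.044], 0.59)]
screw_mouth [([0.571, -0.14, 0.011], 0.91)]
fence_mid [([0.574, -0.138, 0.009], 0.75)]
file [([0.494, 0.359, 0.006], 0.67)]
piston [([0.735, -0.054, 0.043], 0.51)]
block [([0.555, 0.472, 0.024], 0.65)]
clamp_arm []
top 474.4585228743337 474.4585228743337 307.0726660294588 198.49199481131717 [0.29980035 0.05233545 1.69515674] [  9.97385299   0.68107677 -90.8930624 ] ['image', 'fx', 'fy', 'cx', 'cy', 'position', 'orientation', 'shot']
fixture [([0.566, -0.113, 0.012], 0.75)]
pad [([0.532, 0.028, 0.008], 0.72), (
[... 480 characters left out ...]
46], 0.66)]
{'clock': 1.2, 'joint_positions': array([ 8.29408904e+01,  2.20428745e+01,  4.53231732e-01, -3.33227248e-04,
       -6.84093955e+01, -1.48158953e+01]), 'qvel': array([ 0.02012202,  0.02473525, -0.07207011, -0.04890655,  0.04345916,
        0.05395315]), 'joint_torque': array([ 4.93419284e-04, -3.90471375e+01,  1.87617946e+01,  4.22456235e+00,
        1.53777294e-02, -2.06607604e-05]), 'position': array([0.23284158, 0.58000154, 0.22254076]), 'tool_rot': array([-1.79999149e+02,  5.45472260e-04, -2.18751275e+01]), 'force': array([ 0.00580672, -0.70168842,  0.37739236]), 'wrist_torque': array([ 0.00937869, -0.00699603, -0.0022143 ]), 'finger_force': 0.0, 'opening': 0.997939177124029}
```

View pics/top0.png

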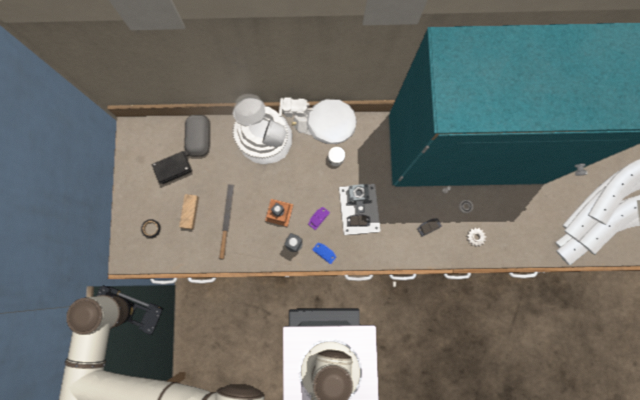

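View pics/side0.png

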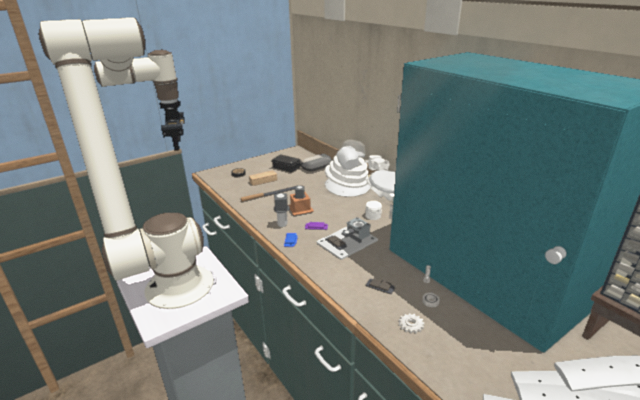

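Run:
```python
import cv2,numpy as np
t=cv2.imread("pics/top0.png");s=cv2.imread("pics/side0.png")
a=cv2.resize(t[175:275,255:388],(798,600),interpolation=cv2.INTER_CUBIC)
b=cv2.resize(s[175:265,265:385],(800,600),interpolation=cv2.INTER_CUBIC)
cv2.imwrite("pics/c1.png",a);cv2.imwrite("pics/c2.png",b)
```

```text
(no output)
```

View pics/c1.png

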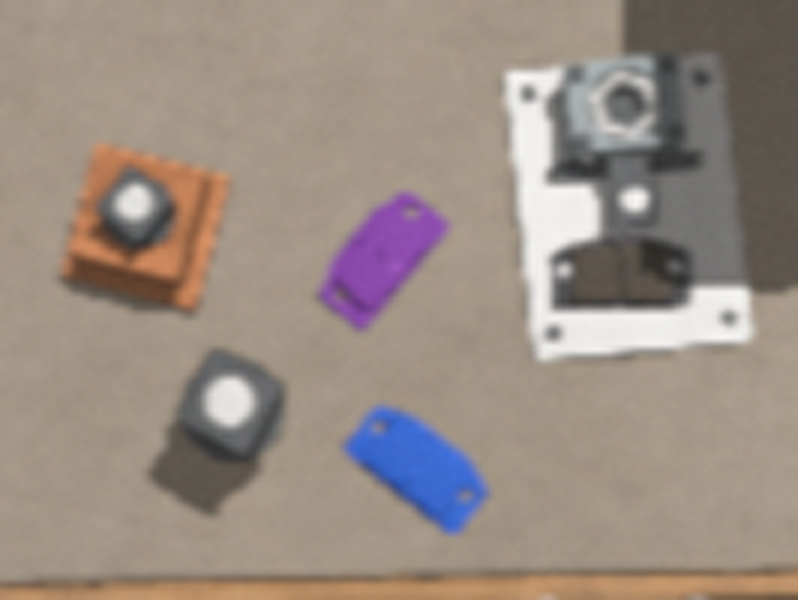

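View pics/c2.png

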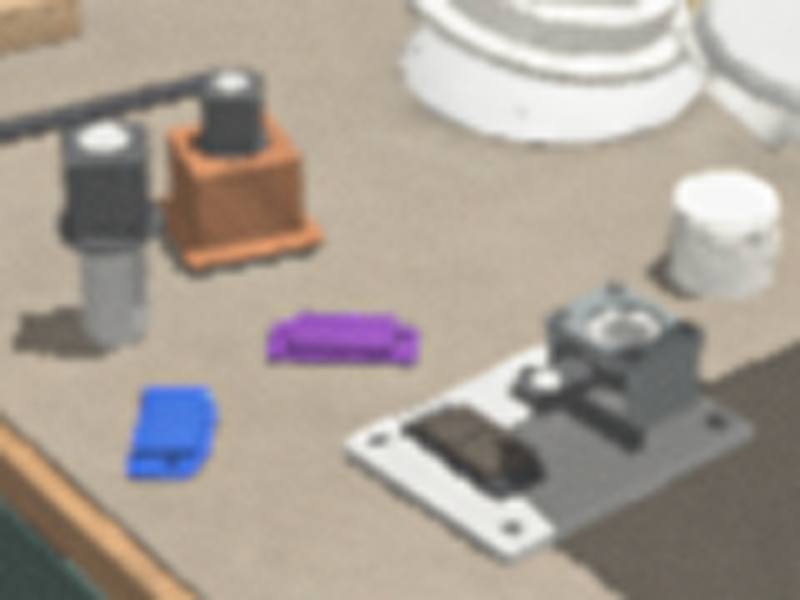

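Target candidates. The hex key I want is in the wooden stand at top (278,211); the larger free-standing key at (291,243) is a decoy. The pad I want is the dark one on the plate at (358,221); the blue pad (325,253), the purple pad (318,217) and the spare (429,227) are not. The crops confirm both choices. Next I fit the poses.

```bash
cat > h.py <<'E'
import numpy as np,cv2
from scipy.spatial.transform import Rotation as Ro
from scipy.optimize import least_squares
def proj(f,P):
    q=Ro.from_euler("xyz",f["orientation"],degrees=True).inv().apply(np.atleast_2d(P)-f["position"])
    return np.c_[f["cx"]+f["fx"]*q[:,0]/-q[:,2], f["cy"]+f["fy"]*q[:,1]/q[:,2]]
def back(f,uv,z):
    d=Ro.from_euler("xyz",f["orientation"],degrees=True).apply([(uv[0]-f["cx"])/f["fx"],-(uv[1]-f["cy"])/f["fy"],-1])
    return f["position"]+d*(z-f["position"][2])/d[2]
def pose(x,y,yaw,P):
    return Ro.from_euler("z",yaw).apply(np.atleast_2d(P))+[x,y,0]
E
python3 - <<'E'
import pickle
from h import *
fs=pickle.load(open("f0.pkl","rb"));T,S=fs["top"],fs["side"]
ct=lambda U:(np.array(U)+.5)/6-.5+[255,175]
cs=lambda U:(np.array(U)+.5)/6.6667-.5+[265,175]
mm=1e-3
kt=[([70,65,10],(505,72)),([70,-65,10],(720,56)),([-105,65,10],(537,358)),([-105,-65,10],(752,340)),([36,0,52],(627,103))]
ks=[([-105,65,10],(347,441)),([-105,-65,10],(510,550)),([70,-65,10],(753,427)),([36,0,52],(624,328))]
def res(p,sep=False,use=(1,1)):
    r=[]
    if use[0]: r+=[(proj(T,pose(*p[:3],np.array(k)*mm))[0]-ct(u)) for k,u in kt]
    if use[1]: r+=[(proj(S,pose(*p[:3],np.array(k)*mm))[0]-cs(u)) for k,u in ks]
    return np.concatenate(r)
for u in((1,1),(1,0),(0,1)):
    s=least_squares(res,[.55,-.11,0],kwargs=dict(use=u),loss="soft_l1");print(u,np.round(s.x[:2],4),np.degrees(s.x[2]).round(2));print(res(s.x,use=u).round(1))
    F=s.x if u==(1,1) else F
print("screw",pose(*F,[.036,0,.052]),back(T,ct((627,103)),.052),back(S,cs((624,328)),.052))
print("keytop",back(T,ct((132,203)),.102),back(S,cs((232,84)),.102))
print("decoy if z=.11",back(T,ct((229,402)),.11),back(S,cs((103,137)),.11))
for z in(.09,.1,.12,.13):print(z,back(T,ct((229,402)),z)[:2],back(S,cs((103,137)),z)[:2])
for U in((552,307),(688,305),(552,250),(690,250)):
    w=back(T,ct(U),.016);print("pad",w[:2],Ro.from_euler("z",-F[2]).apply(w-[F[0],F[1],0]).round(4))
np.save("F.npy",F)
# key head fit: silhouette of dark head in masks
from workcell import env
def hull(f,x,y,yaw,k=8):
    sq=np.array([[sx*.017,sy*.017,z] for sx in(-1,1) for sy in(-1,1) for z in(.066,.102)])
    a=np.linspace(0,6.28,24);fl=np.array([[.022*np.cos(t),.022*np.sin(t),z] for t in a for z in(.062,.066)])
    return [cv2.convexHull(proj(f,pose(x,y,yaw,P)).astype(np.float32)) for P in(sq,fl)]
def ren(f,p):
    m=np.zeros((400*1,640*1),np.float32);big=np.zeros((800,1000),np.uint8)
    o=offs[id(f)]
    for h in hull(f,*p): cv2.fillConvexPoly(big,np.round((h[:,0]-o+.5)*16).astype(np.int32),255)
    return cv2.resize(big[:640,:640],(40,40),interpolation=cv2.INTER_AREA)/255.
offs={};M={}
for n,c in(("top",(278,211)),("side",(299,191))):
    f=env.grab_frame(n);f0=fs[n];o=np.array(c)-20;offs[id(f0)]=o
    best=None
    for d in env.trace(f,"hex_key"):
        ys,xs=np.nonzero(d["mask"]);print(n,d["score"],xs.mean(),ys.mean(),len(xs))
        if abs(xs.mean()-c[0])<7 and abs(ys.mean()-c[1])<12 and best is None:best=d["mask"]
    if best is not None:M[n]=best[o[1]:o[1]+40,o[0]:o[0]+40].astype(float)
k0=back(T,ct((132,203)),.102)
print(k0)
r=[]
for yaw in range(0,90,5):
  for dx in np.arange(-.006,.0061,.002):
    for dy in np.arange(-.006,.0061,.002):
      p=(k0[0]+dx,k0[1]+dy,np.radians(yaw))
      r.append((sum(np.abs(ren(fs[n],p)-M[n]).sum() for n in M),yaw,*np.round(p[:2],4)))
r.sort();print(*r[:8],sep="\n")
E
```

```text
(1, 1) [ 0.5743 -0.1182] 4.15
[ 0.2 -0.3  0.1 -0.8 -0.3  0.1  0.3 -0.2 -0.2 -0.1 -0.9  0.2 -0.4  0.7
  0.1 -0.3 -0.   0.4]
(1, 0) [ 0.5733 -0.118 ] 4.04
[ 0.2 -0.1  0.1 -0.6 -0.3  0.3  0.2  0.1 -0.2  0.2]
(0, 1) [ 0.5762 -0.1174] 4.15
[-0.6 -0.1 -0.1  0.4  0.4 -0.6  0.3  0.1]
screw [[ 0.61017473 -0.11556328  0.052     ]] [ 0.60991104 -0.11611513  0.052     ] [ 0.61177771 -0.11381502  0.052     ]
keytop [0.54782572 0.17108601 0.102     ] [0.5498325  0.16863731 0.102     ]
decoy if z=.11 [0.43355438 0.11694843 0.11      ] [0.44874223 0.14353326 0.11      ]
0.09 [0.43524197 0.11776365] [0.46712033 0.17707837]
0.1 [0.43439818 0.11735604] [0.45793128 0.16030582]
0.12 [0.43271059 0.11654082] [0.43955318 0.12676071]
0.13 [0.4318668 0.1161332] [0.43036414 0.10998816]
pad [ 0.49455003 -0.07119186] [-0.0761  0.0526  0.016 ]
pad [ 0.49437393 -0.15166706] [-0.0821 -0.0276  0.016 ]
pad [ 0.52859612 -0.07221342] [-0.0422  0.0491  0.016 ]
pad [ 0.5271856  -0.15410963] [-0.0496 -0.0324  0.016 ]
top 0.51 293.60227272727275 242.71212121212122 264
top 0.3 279.5577395577396 213.18427518427518 407
top 0.27 359.70971950424007 206.96020874103067 1533
side 0.65 281.03367875647666 208.74870466321244 386
side 0.61 299.58181818181816 192.47272727272727 110
[0.54782572 0.17108601 0.102     ]
(np.float64(498.91372549019604), 65, np.float64(0.5538), np.float64(0.1771))
(np.float64(499.9647058823529), 70, np.float64(0.5538), np.float64(0.1771))
(np.float64(500.2392156862745), 60, np.float64(0.5538), np.float64(0.1771))
(np.float64(501.27058823529416), 55, np.float64(0.5538), np.float64(0.1771))
(np.float64(502.0117647058823), 50, np.float64(0.5538), np.float64(0.1771))
(np.float64(503.65490196078434), 45, np.float64(0.5538), np.float64(0.1771))
(np.float64(503.7686274509804), 75, np.float64(0.5538), np.float64(0.1771))
(np.float64(505.19607843137254), 65, np.float64(0.5538), np.float64(0.1751))
```

Run:
```python
from workcell import env
from h import *
F=np.load("F.npy");yd=np.degrees(F[2])
W=lambda x,y,z:pose(*F,[x,y,z])[0]
env.gripper_to(0.5,20)
env.goto(W(-.115,.0105,.2),[180,0,yd])
s=env.read_state();print(s["clock"],s["joint_positions"].round(1),s["tool_rot"])
env.move_straight(W(-.115,.0105,.05),rate=.2)
print(env.move_straight(W(-.115,.0105,.0145),rate=.05,force_limit=8))
print("push",env.move_straight(W(-.045,.0105,.0145),rate=.04,force_limit=14))
s=env.read_state();print(s["clock"],s["force"],Ro.from_euler("z",-F[2]).apply(s["position"]-[F[0],F[1],0]),s["tool_rot"])
env.dwell(.3)
env.move_straight(W(-.09,.0105,.0145),rate=.1)
env.move_straight(W(-.115,.0105,.2),rate=.3)
f=env.grab_frame("side");g=env.grab_frame("top");print(env.read_state()["clock"])
import pickle;pickle.dump({"side":f,"top":g},open("f1.pkl","wb"))
A=cv2.resize(f["image"][172:212,279:319],(400,400),interpolation=cv2.INTER_CUBIC)
B=cv2.resize(g["image"][191:231,258:298],(400,400),interpolation=cv2.INTER_CUBIC)
C=cv2.resize(f["image"][210:265,310:390],(400,200),interpolation=cv2.INTER_CUBIC)
D=cv2.resize(g["image"][175:240,310:390],(400,200),interpolation=cv2.INTER_CUBIC)
cv2.imwrite("pics/k1.png",np.vstack([np.hstack([B,A]),np.hstack([D,C])]))
```

```text
4.975 [  5.6   8.3 -22.    0.  -59.6  88.6] [ 1.79998524e+02 -1.23979939e-02  4.19759843e+00]
False
push True
8.3583 [-1.31817595 -0.63670031  0.65799966] [-0.05297097  0.01043133  0.0131586 ] [-179.96063877    0.8984339     4.05484419]
10.05
```

View pics/k1.png

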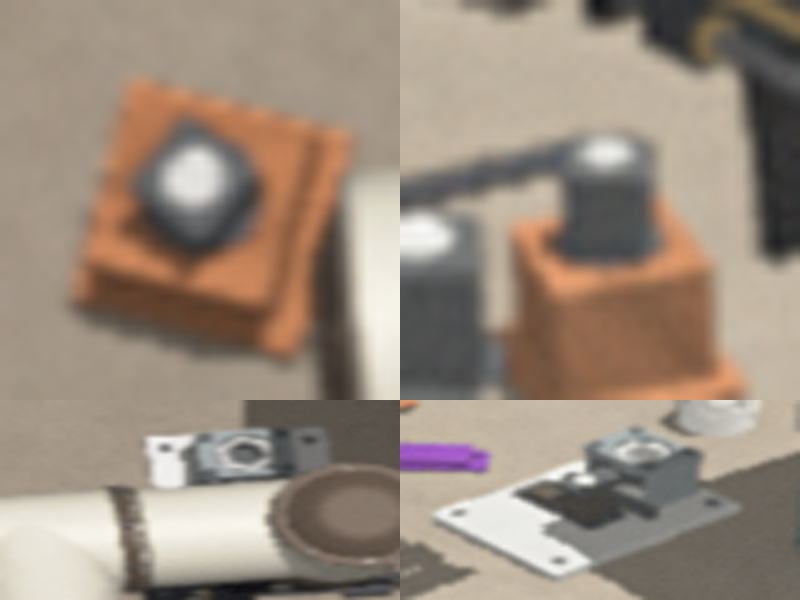

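The pad is now under the foot, against the fence (bottom crops). The target key's head sits at about (277,209) in the top picture, turned roughly 47° (mod 90). Next I centre and grasp it, lift it, and take it to the screw.

Run:
```python
from workcell import env
from h import *
F=np.load("F.npy")
K=np.array([.5488,.170])
env.gripper_to(.78,10)
env.goto([*K,.2],[180,0,-43])   # closes along 47 deg axis
env.move_straight([*K,.073],rate=.15,force_limit=10)
s=env.read_state();print(s["clock"],s["position"],s["joint_positions"].round(1))
env.gripper_to(.2,8);s=env.read_state();print("sq1",s["opening"]*87,s["force"].round(1),s["wrist_torque"].round(2))
env.gripper_to(.78)
env.move_straight([*K,.135],rate=.2)
env.goto([*K,.135],[180,0,47])
env.move_straight([*K,.073],rate=.15,force_limit=10)
env.gripper_to(.2,45);s=env.read_state();print("sq2",s["clock"],s["opening"]*87,s["force"].round(1),s["wrist_torque"].round(2),s["position"],s["tool_rot"].round(1))
off=s["position"][2]-.012;np.save("off.npy",off)
env.move_straight([*K,.185],rate=.15)
s=env.read_state();print("lift",s["clock"],s["opening"]*87,s["force"].round(1),s["position"],s["joint_positions"].round(1))
g=env.grab_frame("top");f=env.grab_frame("side")
T=g["image"][170:245,250:395];A=cv2.resize(T,(800,414),interpolation=cv2.INTER_CUBIC)
B=cv2.resize(f["image"][130:240,260:420],(260,180),interpolation=cv2.INTER_CUBIC)
C=np.zeros((180,800,3),np.uint8);C[:,:260]=B;C[:,270:510]=cv2.resize(g["image"][178:233,338:383],(240,180),interpolation=cv2.INTER_CUBIC)
C[:,520:760]=cv2.resize(f["image"][212:262,315:382],(240,180),interpolation=cv2.INTER_CUBIC)
cv2.imwrite("pics/l1.png",np.vstack([A,C]))
import pickle;pickle.dump({"side":f,"top":g},open("f2.pkl","wb"))
```

```text
12.975 [0.54958883 0.1701233  0.07398127] [ 33.3  25.7 -17.6   0.  -46.6  13.6]
sq1 34.859646749296125 [-0.1  0.4  1. ] [ 0.07  0.   -0.03]
sq2 17.5917 34.038324689847464 [-0.7 -0.1 -0.1] [-0.1   0.08 -0.01] [0.54891007 0.17001575 0.07326651] [180.  -0.  47.]
lift 18.4917 34.358431783819 [-0.6  0.  -2.5] [0.54785343 0.16963443 0.18359762] [ 33.4  18.9 -10.1  -0.  -61.1 103.6]
```

View pics/l1.png

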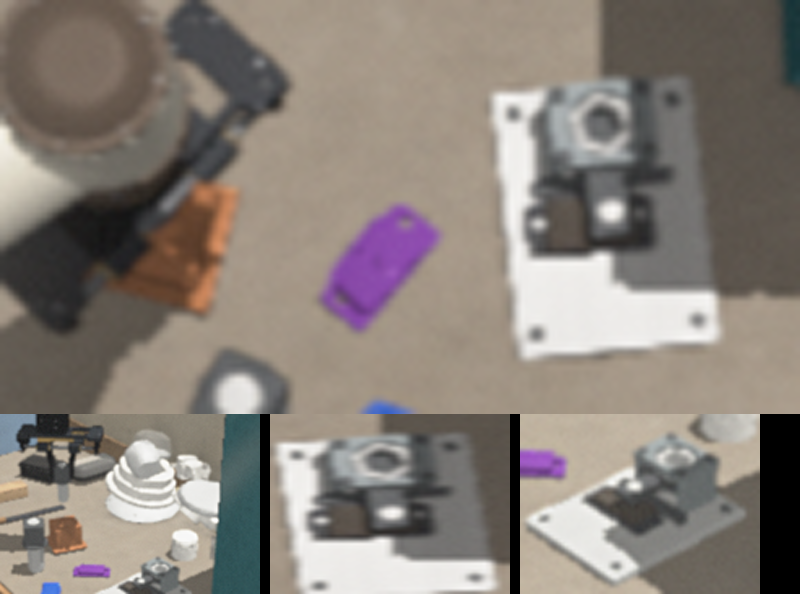

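```bash
cat > ins.py <<'E'
from workcell import env
from h import *
F=np.load("F.npy");off=float(np.load("off.npy"))
S=pose(*F,[.036,0,0])[0][:2]
def tip():
    s=env.read_state();return s["position"][2]-off
def turn(yaw):
    s=env.read_state();j=np.array(s["joint_positions"]);
    d=(yaw-s["tool_rot"][2]+180)%360-180
    j[5]+=d;env.set_joints(j)
E
python3 - <<'E'
from ins import *
print(S,off)
env.goto([*S,off+.075],[180,0,47])
s=env.read_state();print(s["clock"],s["position"],s["joint_positions"].round(1))
for yaw in(47,61,75,33,19):
    env.move_straight([*S,off+.058],rotation=[180,0,yaw],rate=.05)
    h=env.move_straight([*S,off+.030],rate=.03,force_limit=8)
    s=env.read_state();t=tip();print(yaw,h,"tip",round(t*1e3,1),s["clock"],s["position"].round(4),s["force"].round(1),s["wrist_torque"].round(2))
    if t<.039 or t>.0505 or s["clock"]>34:break
E
```

```text
[ 0.61017473 -0.11556328] 0.06126650650157377
19.725 [ 0.61045944 -0.11464758  0.13645932] [  4.3  25.6  -6.9  -0.  -57.4 132.8]
47 True tip 46.1 20.7583 [ 0.6105 -0.1155  0.1074] [0.1 0.4 4.2] [ 0.24  0.22 -0.07]
61 True tip 32.0 21.9917 [ 0.6103 -0.115   0.0932] [-0.3  0.4  4.3] [ 0.3   0.04 -0.05]
```

Run:
```python
from ins import *
env.gripper_to(.2,60)
j=np.array(env.read_state()["joint_positions"]);j0=j[5]
for i in range(20):
    j[5]=j0-15*(i+1)
    if j[5]<-174:break
    env.set_joints(j);s=env.read_state();tz=s["wrist_torque"][2]
    print(-15*(i+1),s["joint_positions"][5].round(1)-j0.round(1),"tz",tz.round(2),"f",s["force"].round(1),"tip",round(tip()*1e3,1),"op",round(s["opening"]*87,1),s["clock"])
    if abs(tz)>.75 or s["clock"]>48 or np.linalg.norm(s["force"])>40:break
```

```text
-15 -14.800000000000011 tz -0.04 f [-0.8  1.7  3.4] tip 32.0 op 34.1 22.5667
-30 -29.80000000000001 tz -0.05 f [-1.5  1.8  3.6] tip 32.0 op 34.2 22.925
-45 -44.70000000000002 tz -0.03 f [-0.6  2.4  4.2] tip 32.0 op 34.0 23.2833
-60 -59.70000000000002 tz -0.07 f [-0.5  2.8  3.1] tip 32.0 op 33.8 23.6417
-75 -74.70000000000002 tz -0.05 f [-1.7  3.5  3.1] tip 32.0 op 34.1 24.0
-90 -89.70000000000002 tz -0.09 f [-0.4  3.3  3.4] tip 32.0 op 33.9 24.3583
-105 -104.70000000000002 tz -0.08 f [-1.2  2.6  4.1] tip 32.0 op 33.4 24.7167
-120 -119.70000000000002 tz -0.06 f [-0.4  2.5  4.1] tip 32.0 op 33.9 25.075
-135 -134.70000000000002 tz -0.1 f [0.1 2.2 3.5] tip 32.0 op 34.3 25.4333
-150 -149.70000000000002 tz -0.1 f [-1.3  2.1  4.6] tip 32.0 op 33.7 25.7917
-165 -164.70000000000002 tz -0.06 f [-1.8  3.   4.8] tip 32.0 op 33.9 26.15
-180 -179.70000000000002 tz 0.09 f [-1.4  3.5  5.5] tip 32.0 op 33.9 26.5083
-195 -194.70000000000002 tz 0.55 f [-0.8  3.6  5.4] tip 32.0 op 33.9 26.8667
-210 -209.9 tz -0.28 f [-1.5  4.6  4.9] tip 32.0 op 34.1 27.225
-225 -224.70000000000002 tz 0.0 f [0.4 2.1 3.6] tip 32.0 op 34.0 27.5833
-240 -239.70000000000002 tz 0.17 f [-0.4  3.7  4.3] tip 32.0 op 33.9 27.9417
-255 -254.8 tz -0.24 f [1. 4. 3.] tip 32.0 op 34.1 28.3
-270 -269.70000000000005 tz -0.2 f [0.2 3.5 3.6] tip 32.0 op 33.9 28.6583
-285 -284.70000000000005 tz -0.05 f [0.6 0.5 2.6] tip 32.0 op 34.0 29.0167
-300 -299.70000000000005 tz 0.17 f [1.2 1.5 3. ] tip 32.0 op 33.9 29.375
```

Run:
```python
from ins import *
s=env.read_state();print(s["position"],s["tool_rot"].round(1),s["opening"]*87,s["finger_force"],s["clock"])
f=env.grab_frame("side");g=env.grab_frame("top")
import pickle;pickle.dump({"side":f,"top":g},open("f3.pkl","wb"))
A=cv2.resize(f["image"][180:260,315:395],(560,560),interpolation=cv2.INTER_CUBIC)
B=cv2.resize(g["image"][175:240,335:385],(230,300),interpolation=cv2.INTER_CUBIC)
B=np.vstack([B,np.zeros((260,230,3),np.uint8)])
cv2.imwrite("pics/t1.png",np.hstack([A,B]))
```

```text
[ 0.61042902 -0.11500828  0.09325789] [180.   -0.  121.4] 33.85417224393349 58.828736461146036 29.375
```

View pics/t1.png

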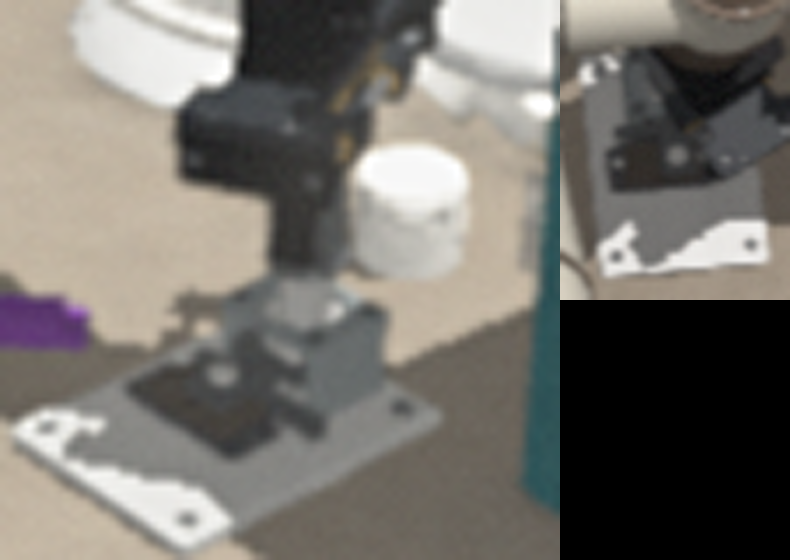

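The key is in the socket and the arm has come down. Torque spiked near −195°, about where the stop is expected, and then the key slipped. I'll regrip half a turn back and turn gently in 4° steps, to feel the stop and see whether it backed off.

Run:
```python
from ins import *
env.gripper_to(.75)
s=env.read_state();p=s["position"];
print("free",s["force"].round(1),s["wrist_torque"].round(2))
env.move_straight([*p[:2],p[2]+.05],rate=.2)
j=np.array(env.read_state()["joint_positions"]);j[5]+=180;env.set_joints(j)
env.move_straight([*S,off+.0325],rate=.15,force_limit=10)
env.gripper_to(.2,60)
s=env.read_state();print("regrip",s["opening"]*87,s["position"],s["force"].round(1),s["wrist_torque"].round(2),s["clock"])
j=np.array(s["joint_positions"]);j0=j[5];L=[]
for i in range(20):
    j[5]=j0-4*(i+1);env.set_joints(j);env.dwell(.05)
    s=env.read_state();tz=s["wrist_torque"][2];L.append(tz)
    print(-4*(i+1),(s["joint_positions"][5]-j0).round(1),"tz",tz.round(2),s["force"].round(1),"op",round(s["opening"]*87,1),s["clock"])
    if tz>.38 or s["clock"]>45:break
```

```text
free [-0.5  0.5 -0.6] [-0.04 -0.15  0.03]
regrip 34.09813180524541 [ 0.61060965 -0.11544688  0.09421928] [0.4 1.1 1.5] [ 0.3  -0.07  0.31] 34.4833
-4 -3.9 tz 0.64 [0.4 0.8 1.9] op 34.4 34.7833
```

Run:
```python
from ins import *
s=env.read_state();print(s["wrist_torque"].round(2),tip())
j=np.array(s["joint_positions"]);a=j[5]
for d in(-2,-4,-1,2,4):
    j[5]=a+d;env.set_joints(j);env.dwell(.1);s=env.read_state();print(d,s["wrist_torque"].round(2),s["opening"]*87,s["clock"])
    if abs(s["wrist_torque"][2])<.1 and d>0:break
env.gripper_to(.8)
p=env.read_state()["position"]
env.move_straight([*p[:2],p[2]+.06],rate=.15)
env.move_straight([p[0]-.12,p[1]+.12,p[2]+.12],rate=.25)
env.goto([.3,.35,.3],[180,0,47])
f=env.grab_frame("side");g=env.grab_frame("top")
s=env.read_state();print(s["clock"],s["force"])
for n,q in(("side",f),("top",g)):print([(np.round(d["xyz"],3),d["score"]) for d in env.search_frame(q,"hex_key")])
import pickle;pickle.dump({"side":f,"top":g},open("f4.pkl","wb"))
A=cv2.resize(f["image"][200:260,315:380],(433,400),interpolation=cv2.INTER_CUBIC)
f1=pickle.load(open("f2.pkl","rb"))["side"]
C=cv2.resize(f1["image"][200:260,315:380],(360,333),interpolation=cv2.INTER_CUBIC)
B=cv2.resize(g["image"][175:240,335:385],(360,267)[::1],interpolation=cv2.INTER_CUBIC)
R=np.vstack([C,B]);A=np.vstack([A,np.zeros((200,433,3),np.uint8)])
cv2.imwrite("pics/e1.png",np.hstack([A,R]))
```

```text
[0.12 0.04 0.64] 0.03292774268388504
-2 [ 0.18 -0.01  0.93] 33.826995700888986 35.1333
-4 [0.15 0.03 0.98] 34.22410367411832 35.4833
-1 [ 0.22 -0.05  0.06] 33.854458150051926 35.8333
2 [ 0.28 -0.06 -0.06] 33.80576928593708 36.1833
40.075 [ 0.35713607 -0.52183316  0.03412693]
[(array([0.429, 0.103, 0.086]), 0.66), (array([ 0.604, -0.131,  0.098]), 0.63)]
[(array([0.431, 0.114, 0.125]), 0.74)]
```

View pics/e1.png

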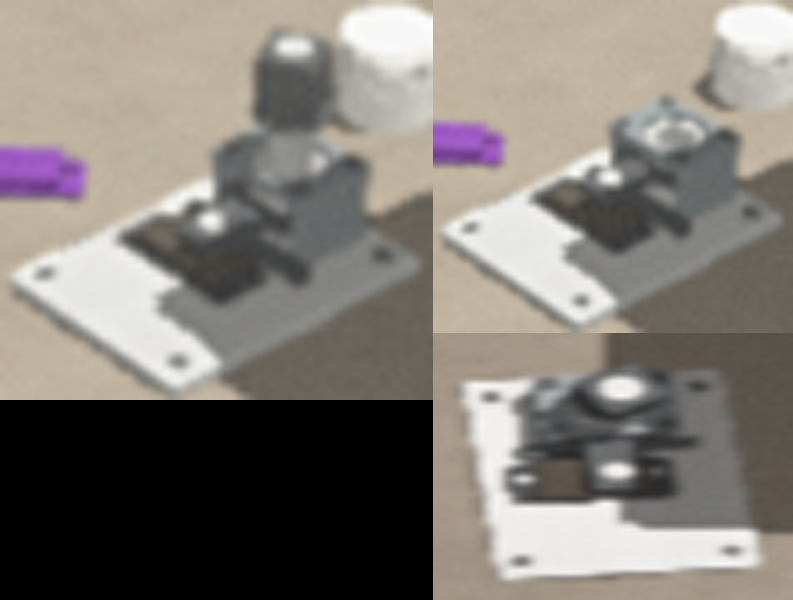

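Run:
```python
import pickle
from h import *
F=np.load("F.npy");a=pickle.load(open("f2.pkl","rb"))["side"];b=pickle.load(open("f4.pkl","rb"))["side"]
for z in(.046,.0395):print(proj(a,pose(*F,[-.02,0,z])))
def c(f):
    g=f["image"].astype(float).mean(2)[228:240,341:353];print(g.max());w=np.clip(g-150,0,None);y,x=np.mgrid[228:240,341:353];return (w*x).sum()/w.sum(),(w*y).sum()/w.sum()
print(c(a),c(b))
```

```text
[[346.42217118 231.21750348]]
[[346.39626336 232.79695517]]
242.0
242.0
(np.float64(344.2256478153962), np.float64(229.71571779837336)) (np.float64(344.0602507076426), np.float64(230.05539830165787))
```

Run:
```python
import pickle
from h import *
a=pickle.load(open("f2.pkl","rb"))["side"];b=pickle.load(open("f4.pkl","rb"))["side"];o=pickle.load(open("f0.pkl","rb"))["side"]
for f in(o,a,b):
    g=f["image"].astype(float).mean(2)[229:237,343:351];print(g.astype(int))
```

```text
[[224 213 223 209 139 106 112 115]
 [155 133 168 192 172 146 122 116]
 [123 143 202 230 230 195 134 111]
 [117 142 197 227 226 196 125  98]
 [ 98 116 135 146 147 130  87  73]
 [ 93  89  92  82  80  75  68  68]
 [154 105  77  69  68  71  71  68]
 [221 154  91  79  84  93  90  76]]
[[226 215 225 213 137 108 111 116]
 [155 133 169 194 173 146 123 119]
 [119 144 204 232 231 197 134 113]
 [120 147 198 230 230 196 124  96]
 [107 120 137 145 149 131  90  75]
 [ 83  94  96  85  79  78  67  67]
 [ 71  74  79  74  70  68  69  69]
 [ 62  63  69  72  68  64  63  64]]
[[226 213 227 211 131  89  89  83]
 [152 118 136 148 118 109 118 108]
 [ 97  91 123 157 154 136 124 117]
 [100 133 196 230 213 165 121 113]
 [116 149 209 235 219 163 108  97]
 [112 126 152 184 178 132  87  74]
 [ 91 102 110 115 104  84  71  68]
 [ 71  78  81  77  67  68  67  69]]
```

The cap has dropped about 1.35 px, or about 5.5 mm. That fits roughly 175° of screw turning, and the key met over 0.9 N m, far above the screw's friction. The key stands upright and the pad is square on the fence, so I'm handing in.

```bash
python3 -c "
from workcell import env
print(env.close_job())"
```

```text
the job is handed in; nothing more can be done
None
```

The job is handed in, but no verdict came back: the pad is square against the fence, the clamp screw is turned to a firm stop and the key is left standing in it; that the arm is fully down and the foot pressing is inferred from torque, turn angle and pictures, as neither was measured directly.

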